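Clamp the drilled asphalt disc on the test spindle

TASK

Clamp the drilled asphalt disc on its spindle: put the blue spacer sleeve over the spindle first, then the flat dark steel washer, and last the red retainer cap with its knob up, each fully home and let go before the next. Lower each part down the spindle rather than dropping it, and leave the other asphalt samples and the glass jar where they are.

Things in the scene. Friction and masses are not known exactly. Their poses are not given: they have to be found in the camera images.
- spindle: Fixed fixture, cannot move: round blue base (170 mm across, 20 mm thick), on it a fixed black asphalt disc with stone chips (150 mm across, 30 mm thick), and an upright steel spindle in the middle, 20 mm across, rising 84 mm above the disc; its last 12 mm taper to 9 mm across. Origin: centre of the underside of the base, on the bench; z up, along the spindle.
- seat (a point): Point on the spindle's axis at the height of the asphalt disc's top face (50 mm above the bench), where the spacer's underside must sit. z up. The spindle's tip is 84 mm above this point.
- spacer: Loose blue painted aluminium sleeve standing upright: 60 mm outside, 24 mm bore right through, 50 mm tall, about 0.3 kg. Origin: centre of the underside, on the bore axis; z up along the bore; both ends alike. The spindle comes up through it between the fingers: gripped near its top, the gripper clears the spindle.
- washer: Loose thick flat dark grey steel washer lying flat: 62 mm outside, 24 mm bore right through, 14 mm thick, about 0.26 kg. Origin: centre of the underside, on the bore axis; z up along the bore; both faces alike.
- cap: Loose red plastic retainer cap, standing with its knob up: lower body 60 mm across and 26 mm tall with a blind bore 24 mm across and 26 mm deep from below; above it a round solid knob 36 mm across and 34 mm tall (60 mm tall in all), about 0.2 kg. Origin: centre of the underside, at the bore's mouth; z up, towards the knob. It pushes on, with no thread and no catch.
- core: Bystander: loose black asphalt drill core standing upright, 100 mm across, 63 mm tall, 1.1 kg, paper label on top. Origin: centre of the underside.
- puck: Bystander: loose black asphalt disc lying flat, 150 mm across, 25 mm thick, 1.0 kg, paper label on top, no hole. Origin: centre of the underside.
- jar: Bystander: loose squat glass jar of grey stone, with a lid, 80 mm across, about 79 mm tall with the ball on the lid, 0.5 kg. Origin: centre of the underside.
Mind the look-alikes: they are no part of the job. Several things look just like the cap: the one meant starts nearest to the robot's base.

How it is judged:
On the way, in this order (a step that is already met when the one before it is completed fails the run):
1. the blue spacer is on the spindle, fully home on the asphalt disc, and let go, the washer and cap still off the spindle (horizontal distance between spacer and seat below 0.005 m and z of spacer in the frame of seat between -0.004 and 0.004 m and angle between spacer's own z axis and vertical below 0.08 rad and contact force between the fingers and spacer below 0.5 N and horizontal distance between each of washer, cap and seat above 0.06 m), for 0.2 s.
2. the steel washer is on the spindle, flat on the spacer, and let go, the cap still off the spindle (horizontal distance between each of spacer, washer and seat below 0.005 m and z of spacer in the frame of seat between -0.004 and 0.004 m and angle between each of spacer, washer's own z axis and vertical below 0.08 rad and z of washer in the frame of seat between 0.046 and 0.054 m and contact force between the fingers and washer below 0.5 N and horizontal distance between cap and seat above 0.06 m), for 0.2 s.
At the end, for the whole second after the job is handed in: Spacer on the disc, washer on the spacer, red cap on the washer with its knob up: each centred on the spindle within 5 mm, within 4 mm of its fully home height (undersides 0, 50 and 64 mm above the disc), upright within 0.08 rad, and at rest (horizontal distance between each of spacer, washer, cap and seat below 0.005 m and z of spacer in the frame of seat between -0.004 and 0.004 m and angle between each of spacer, washer, cap's own z axis and vertical below 0.08 rad and linear speed of each of spacer, washer, cap below 0.02 m/s and z of washer in the frame of seat between 0.046 and 0.054 m and z of cap in the frame of seat between 0.06 and 0.068 m); the robot touches nothing.
It fails at once if a part is dropped onto the spindle (falls freely faster than 0.6 m/s there) ((horizontal distance between spacer and seat below 0.03 m and linear speed of spacer above 0.6 m/s and contact force between the fingers and spacer below 0.5 N) or (horizontal distance between washer and seat below 0.03 m and linear speed of washer above 0.6 m/s and contact force between the fingers and washer below 0.5 N) or (horizontal distance between cap and seat below 0.03 m and linear speed of cap above 0.6 m/s and contact force between the fingers and cap below 0.5 N)).
It fails at once if a bystander (core, asphalt disc without hole, jar) is pushed more than 30 mm (distance of any of core, puck, jar from where it was at the start of the episode above 0.03 m).
It also fails if it takes over 72 s, if anything falls off the work surface, if the arm or the gripper's body presses on something with over 40 N, if the wrist force passes 120 N, or if a joint passes its speed limit or range.

ROBOT

A 6-joint arm with a two-finger parallel gripper is mounted at the origin on the work surface. World frame = base frame: x ahead of the robot, y to its left, z up, the work surface at z = 0. Lengths are in m, angles in rad, forces in N, time in s.
With the tool pointing down it reaches from about 0.35 to 0.975 m from the base axis. Payload 4.9 kg.
Tool frame: the origin (TCP) lies midway between the tips of the shut fingers; the grasp point (between the pads) lies 19 mm behind it; z points along the fingers, y is the line along which they close (so a half turn about z gives the same grasp; the last joint's range is limited). The gripper opens to 85 mm and grips with 20 to 120 N. Pads are 22 mm wide; open, the fingers measure 114 mm over their backs; the gripper's body (76 mm by 85 mm) begins 54 mm behind the grasp point. The pads swing forward as they close: fully open they stand 13 mm farther back than shut.
Start: joints at [1.081, 0.053, 1.613, -0, 1.476, -0.119], TCP at [0.226, 0.583, 0.231] pointing down, gripper open.
Joint ranges: [-3.01, 3.01], [-1.01, 2.22], [0.06, 2.58], [-1.02, 4.17], [0.09, 2.62], [-3.14, 3.14]. Speed limits (rad/s): [2.57, 2.57, 3.14, 3.14, 3.14, 3.14].

INTERFACE

Orientations are given as a rotation vector (axis times angle).
In Python, from station import ctrl gives the robot as it stands. The module is installed in compiled form; this text tells all that it offers.
- The arm moves only by the shell command python3 -m handwheel 'ROWS' [OPENING] [FORCE]. ROWS is JSON, a list of rows, each a list of 2 entries, a list of its own where there are three numbers: the shift along the tool's x, y, z in cm, then the turn, a rotation vector about the tool's x, y, z in rad. In form: [[[tx, ty, tz], [ax, ay, az]], ...]. A call has 1 to 5 rows; each row is the pose to reach, as a shift and turn from the pose commanded when the call began, along the tool's axes at that moment; what a row does not reach only later rows make up. A row lasts 1/8 s, in which the tool goes at most 62.5 mm and 10.7 degrees, less where a joint would pass 70% of its speed; a pose out of reach is approached as far as the arm can. A call with a gripper value outside its range is refused whole. OPENING is the gripper's target within -1 to 1 (shut at 1, half-way at 0, fully open at -1), set as the call begins (- or left out, the last holds). The fingers move at their own pace and stop on an object; FORCE is the grip in N (left out, the last holds). Time passes only in rows, so rows that repeat a pose let the fingers close. It gives the time, the measured TCP pose, the force, the opening and the grip force at its end, in the units of the state.
- ctrl.get_obs(): the state, without advancing time (a new reading comes with each control period).
- ctrl.get_image(name): name is "scene" or "top"; returns the picture (420x560x3 uint8, blue, green, red); there is no depth.
- ctrl.calibration(name): a dict with "fx", "fy", "cx", "cy" (pixels), "k1" (the pictures are not rectified: a ray, as slopes to the right and down, at radius r is drawn at 1 + k1 r^2 times it, then the intrinsics apply), "R" (3x3) and "t" (3): a world point X has camera coordinates R X + t. Camera axes: x right, y down, z forward; pixel columns grow to the right and rows downward; lengths in m; the calibration is good to about 2 mm. A picture is of the moment at which its call begins. calibration takes no time and is no camera call.
- ctrl.finish_job(): hands the job in; it is judged then, once.
Trained networks look in the newest picture that a camera, given by its name, has taken for a name from the list of things; names that differ only in an ending like _2 or _b are one class to them, and where a whole thing is asked for, a point or a joint stands for the part that bears it (a point fixed in the world has none). Each returns a list of dicts, best first, with "score" (0 to 1); they miss things now and then, are a little off and sometimes report something else, mostly with a low value. They report only what shows in the picture. A call takes as long as a camera call. They do not tell look-alikes from the thing itself.
- ctrl.look_for(camera, query): "position" ([column, row] in pixels, amid what is visible of it).
- ctrl.landmark_of(camera, query): "position" ([column, row] in pixels: a listed point, or the origin of a listed thing).
The state is a dict: "t": time; "q": joint angles; "dq": joint speeds; "effort": joint torques, N m; "tool_pos": TCP position; "tool_rot": TCP orientation; "contact_force": force on the tool from outside, world axes, zero at the start; "wrist_torque": the same for the moment, N m; "opening": finger opening in m; "grip_force": force on a finger pad.
Only numpy, scipy, OpenCV 4.12 (cv2) and the standard library are available. Lean on these libraries where they do the work, as an engineer would, in place of code of your own. Each camera call takes 0.05 s, during which the arm holds its last target. There are 200 camera calls.

## Working session

There is one attempt and no reset: what is moved stays moved. The work goes in short steps, Python scripts to look and compute and a shell command to move; the robot and the scene stay as the last step left them, time stands still between calls to the robot, and variables do not carry over. Pictures are saved under pics/ and viewed, at most 14 in all, crops included, and the job is handed in when it is done.

```bash
mkdir -p pics; cat > h.py <<'E'
import numpy as np, cv2
from station import ctrl
from scipy.spatial.transform import Rotation as R
def proj(cam,X):
    c=ctrl.calibration(cam); p=np.array(c["R"])@np.array(X,float)+np.array(c["t"]); s=p[:2]/p[2]
    s=s*(1+c["k1"]*(s@s)); return np.array([c["fx"]*s[0]+c["cx"],c["fy"]*s[1]+c["cy"]])
def ray(cam,uv,z):
    c=ctrl.calibration(cam); d=np.array([(uv[0]-c["cx"])/c["fx"],(uv[1]-c["cy"])/c["fy"]]); s=d.copy()
    for _ in range(30): s=d/(1+c["k1"]*(s@s))
    Rm=np.array(c["R"]); o=-Rm.T@np.array(c["t"]); v=Rm.T@np.array([s[0],s[1],1]); return o+v*(z-o[2])/v[2]
def to(xyz,yaw=None):
    "shift in tool cm to world target"
    o=ctrl.get_obs(); r=R.from_rotvec(o["tool_rot"]); print("shift cm",np.round(100*r.inv().apply(np.array(xyz)-o["tool_pos"]),2))
E
python3 - <<'E'
from h import *
for n in("scene","top"):
    cv2.imwrite(f"pics/{n}0.png",ctrl.get_image(n)); c=ctrl.calibration(n); print(n,-np.array(c["R"]).T@np.array(c["t"]))
    for q in("spindle","seat","spacer","washer","cap","core","puck","jar"):
        for d in ctrl.landmark_of(n,q)[:4]:
            print(q,np.round(d["position"]),round(d["score"],2),np.round(ray(n,d["position"],.05 if q=="seat" else 0)[:2],3))
o=ctrl.get_obs();print(o, R.from_rotvec(o["tool_rot"]).as_matrix().round(3))
E
```

```text
scene [ 1.04938531 -0.75273541  0.80106867]
spindle [232. 226.] 0.94 [0.493 0.028]
seat [233. 214.] 0.79 [0.504 0.018]
seat [309. 185.] 0.74 [0.613 0.224]
spacer [264. 171.] 0.67 [0.438 0.285]
washer [126. 292.] 0.85 [ 0.412 -0.275]
cap [368. 190.] 0.92 [0.738 0.345]
cap [325. 152.] 0.75 [0.547 0.476]
cap [335. 169.] 0.73 [0.616 0.399]
cap [311. 186.] 0.71 [0.589 0.286]
puck [339. 263.] 0.88 [0.783 0.038]
jar [351. 209.] 0.98 [0.731 0.243]
jar [337. 261.] 0.34 [0.778 0.04 ]
top [0.41721266 0.08758951 1.47999464]
spindle [296. 242.] 0.91 [0.496 0.024]
seat [300. 239.] 0.83 [0.501 0.014]
spacer [210. 262.] 0.64 [0.431 0.28 ]
washer [397. 269.] 0.53 [ 0.419 -0.284]
cap [145. 220.] 0.85 [0.555 0.485]
cap [192. 163.] 0.83 [0.736 0.346]
cap [177. 197.] 0.64 [0.627 0.389]
cap [213. 209.] 0.62 [0.592 0.277]
core [403. 171.] 0.86 [ 0.72  -0.308]
puck [291. 149.] 0.95 [0.785 0.039]
jar [227. 165.] 0.64 [0.73  0.238]
{'t': 0.9, 'q': array([ 1.08102267e+00,  5.26907314e-02,  1.61290838e+00,  1.33692065e-05,
        1.47601875e+00, -1.19036745e-01]), 'dq': array([-9.70825006e-04, -2.34496747e-05, -2.12614610e-04, -5.79055741e-04,
        7.71448163e-04,  5.41446163e-05]), 'effort': array([-9.27164656e-04, -3.93676436e+01, -3.70475256e+01, -1.65663173e-04,
        4.62781518e-04,  1.02019189e-05]), 'tool_pos': array([0.22644368, 0.58250701, 0.23130431]), 'tool_rot': array([-5.79021041e-01, -3.08775190e+00,  3.15013206e-05]), 'contact_force': array([0.51074306, 1.08293299, 0.29245859]), 'wrist_torque': array([ 0.01611707, -0.00066993,  0.06386966]), 'grip_force': 0.0, 'opening': 0.08554636221967489} [[-0.932  0.362 -0.   ]
 [ 0.362  0.932 -0.   ]
 [ 0.    -0.    -1.   ]]
```

View pics/scene0.png

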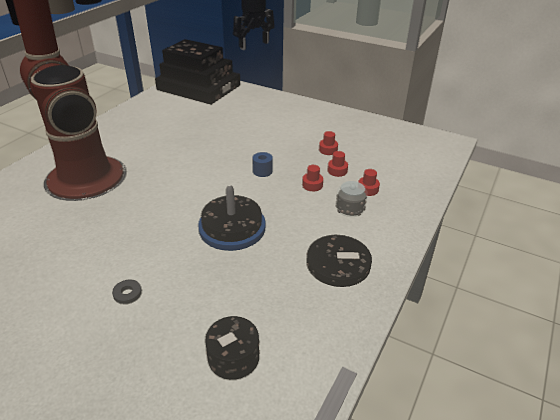

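View pics/top0.png

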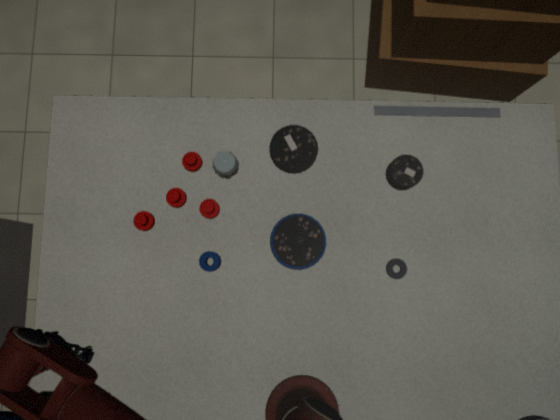

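Scene view: spindle fixture near (232,218), spacer (262,164), washer (126,291), and four red caps at (329,143), (338,163), (313,178) and (370,181). The top view agrees, with the spacer at (210,261), washer (396,268), and the nearest cap (209,209). I'll refine these by fitting silhouettes.

```bash
cat >> h.py <<'E'
from scipy.optimize import least_squares
th=np.linspace(0,2*np.pi,60)
PR={"spacer":[(.03,0),(.03,.05)],"washer":[(.031,0),(.031,.014)],"cap":[(.03,0),(.03,.026),(.018,.026),(.018,.06)],"spindle":[(.085,0),(.085,.02),(.075,.02),(.075,.05)]}
def sil(cam,name,x,y,z=0):
    m=np.zeros((1680,2240),np.uint8); pr=PR[name]
    for (r1,z1),(r2,z2) in zip(pr[:-1],pr[1:]):
        P=np.array([proj(cam,[x+r*np.cos(t),y+r*np.sin(t),z+h]) for r,h in((r1,z1),(r2,z2)) for t in th])
        cv2.fillConvexPoly(m,cv2.convexHull(((P+.5)*4-.5).astype(np.float32)).round().astype(int),1)
    return m
def cen(m,s=1):
    M=cv2.moments(m,True); return (np.array([M["m10"],M["m01"]])/M["m00"]+.5)/s-.5, M["m00"]/s**2
def mask(img,name,uv,rad):
    hsv=cv2.cvtColor(img,cv2.COLOR_BGR2HSV); H,S,V=[hsv[...,i].astype(int) for i in range(3)]
    blue=(H>100)&(H<130)&(S>100); red=((H<8)|(H>172))&(S>120)
    m={"spacer":blue,"cap":red,"washer":V<np.median(V[int(uv[1])-rad:int(uv[1])+rad,int(uv[0])-rad:int(uv[0])+rad])*.72,"spindle":blue|(V<85)}[name].astype(np.uint8)
    k=np.zeros_like(m); cv2.circle(k,tuple(int(round(a)) for a in uv),rad,1,-1); m=m*k
    if name=="spindle": m=cv2.morphologyEx(m,cv2.MORPH_OPEN,np.ones((13,13)))
    n,l,st,_=cv2.connectedComponentsWithStats(m); m=(l==1+np.argmax(st[1:,4])).astype(np.uint8)
    cs,_=cv2.findContours(m,cv2.RETR_EXTERNAL,cv2.CHAIN_APPROX_NONE); 
    return cv2.drawContours(np.zeros_like(m),cs,-1,1,-1)
def locate(name,xy,z=0,cams=("scene","top"),imgs=None):
    for cam in cams:
        img=(imgs or {}).get(cam); img=ctrl.get_image(cam) if img is None else img
        uv=proj(cam,[*xy,z+.02]); m=mask(img,name,uv,50 if name=="spindle" else 26); c,a=cen(m); p=np.array(xy[:2],float)
        for _ in range(4):
            s,b=cen(sil(cam,name,*p,z),4); e=c-s
            J=np.array([(proj(cam,[p[0]+1e-3*(i==0),p[1]+1e-3*(i==1),z+.02])-proj(cam,[*p,z+.02]))/1e-3 for i in(0,1)]).T
            p=p+np.linalg.solve(J,e)
        print(name,cam,p.round(4),"area",a,round(b,1))
E
python3 - <<'E'
from h import *
im={n:ctrl.get_image(n) for n in("scene","top")}
for n,p in(("spindle",(.498,.02)),("spacer",(.435,.28)),("washer",(.415,-.28)),("cap",(.59,.28))): locate(n,p,imgs=im)
to([.435,.28,.2])
E
```

```text
spindle scene [ 0.5031 -0.0095] area 745.0 3261.6
spindle top [0.4978 0.0182] area 2463.0 2547.4Traceback (most recent call last):
  File "<stdin>", line 3, in <module>
  File "h.py", line 39, in locate
    s,b=cen(sil(cam,name,*p,z),4); e=c-s
            ~~~^^^^^^^^^^^^^^^
  File "h.py", line 20, in sil
    P=np.array([proj(cam,[x+r*np.cos(t),y+r*np.sin(t),z+h]) for r,h in((r1,z1),(r2,z2)) for t in th])
                ~~~~^^^^^^^^^^^^^^^^^^^^^^^^^^^^^^^^^^^^^^^
  File "h.py", line 5, in proj
    c=ctrl.calibration(cam); p=np.array(c["R"])@np.array(X,float)+np.array(c["t"]); s=p[:2]/p[2]
ValueError: time passes only in moves, steps and waits
```

```bash
cat >> h.py <<'E'
CAL={n:ctrl.calibration(n) for n in("scene","top")}
class _C:
    def __getattr__(s,k): return (lambda n:CAL[n]) if k=="calibration" else getattr(_ctrl,k)
_ctrl=ctrl; ctrl=_C()
E
sed -i 's/if name=="spindle": m=/if name=="spindle": m=cv2.morphologyEx(m,cv2.MORPH_CLOSE,np.ones((9,9))); m=/' h.py
python3 - <<'E'
from h import *
im={n:ctrl.get_image(n) for n in("scene","top")}
for n,p in(("spindle",(.498,.02)),("spacer",(.435,.28)),("washer",(.415,-.28)),("cap",(.59,.28))): locate(n,p,imgs=im)
to([.435,.28,.2])
E
```

```text
spindle scene [0.4965 0.0211] area 2909.0 3109.5
spindle top [0.4978 0.0177] area 2477.0 2549.5
spacer scene [0.4143 0.3159] area 130.0 463.7
spacer top [0.4339 0.2792] area 307.0 378.1
washer scene [ 0.4189 -0.2776] area 576.0 623.5
washer top [ 0.4203 -0.2791] area 341.0 366.8
cap scene [0.5918 0.2906] area 407.0 470.1
cap top [0.5931 0.2876] area 298.0 340.9
shift cm [-30.4  -20.64   3.13]
```

```bash
sed -i 's/(H<130)&(S>100)/(H<135)\&(S>70)/; s/&(S>120)/\&(S>90)/; s/V<85/V<105/' h.py
python3 - <<'E'
from h import *
im={n:ctrl.get_image(n) for n in("scene","top")}
for n,p in(("spindle",(.498,.02)),("spacer",(.435,.28)),("cap",(.59,.28))): locate(n,p,imgs=im)
for z in(0,.05,.134): print(proj("scene",[.498,.019,z]),proj("top",[.498,.019,z]))
h=cv2.cvtColor(im["scene"],cv2.COLOR_BGR2HSV); print(h[152:178:3,262].tolist())
A=cv2.resize(im["scene"][170:250,190:300],None,fx=5,fy=5); B=cv2.resize(im["top"][205:285,260:335],None,fx=5,fy=5)
cv2.imwrite("pics/a.png",np.hstack([A[:400,:400],B[:400]]))
E
```

```text
spindle scene [0.4959 0.0215] area 2966.0 3109.0
spindle top [0.4977 0.0181] area 2609.0 2546.4
spacer scene [0.4132 0.3121] area 165.0 469.2
spacer top [0.4339 0.2795] area 320.0 377.8
cap scene [0.5917 0.291 ] area 414.0 468.8
cap top [0.5928 0.288 ] area 313.0 343.1
[232.09033997 228.4372735 ] [297.06091238 241.15281595]
[231.09356998 212.99532679] [297.85837376 240.23399923]
[229.30474615 185.19231571] [299.33036526 238.53797107]
[[111, 53, 116], [112, 59, 82], [111, 52, 78], [109, 98, 114], [109, 61, 80], [111, 61, 79], [110, 63, 81], [109, 61, 79], [110, 107, 67]]
```

View pics/a.png

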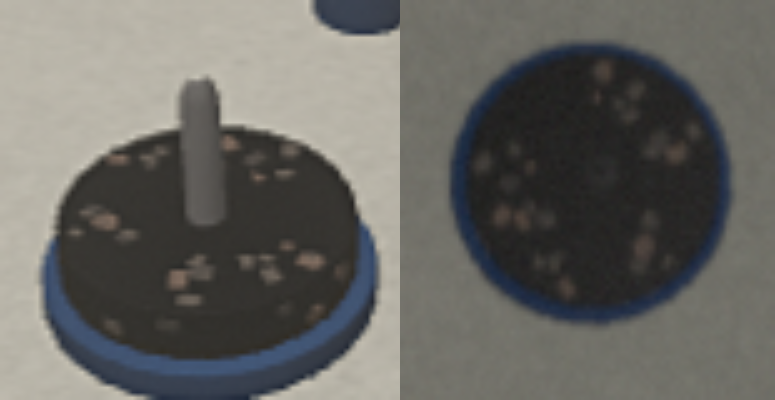

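The spindle tip at scene px (230,186) and the top view both agree with an axis of about (0.498, 0.0185). Next I'll fix the spacer mask and start moving.

```bash
sed -i 's/"spacer":blue,/"spacer":(H>100)\&(H<135)\&(S>40)\&(V<125),/' h.py
python3 - <<'E'
from h import *
locate("spacer",(.435,.28))
to([.434,.2795,.2])
E
python3 -m handwheel '[[[-6,-4,0.6],[0,0,0]],[[-12,-8,1.2],[0,0,0]],[[-18,-12,1.8],[0,0,0]],[[-24,-16,2.4],[0,0,0]],[[-30,-20,3],[0,0,0]]]' -1 60
```

```text
spacer scene [0.432  0.2818] area 425.0 484.8
spacer top [0.434  0.2796] area 334.0 375.9
shift cm [-30.32 -20.72   3.13]
t: 1.92
tool_pos: [0.4063, 0.326, 0.2056]
tool_rot: [0.578, 3.087, 0.001]
contact_force: [0.9, 0.6, 0.6]
opening: 0.0852
grip_force: 0.0
```

```bash
python3 - <<'E'
from h import *
to([.433,.2805,.018])
E
```

```text
shift cm [-4.12 -3.29 18.76]
```

```bash
python3 -m handwheel '[[[-4.1,-3.3,2],[0,0,0]],[[-4.1,-3.3,7],[0,0,0]],[[-4.1,-3.3,12],[0,0,0]],[[-4.1,-3.3,17],[0,0,0]],[[-4.1,-3.3,18.8],[0,0,0]]]' -1 60
python3 -m handwheel '[[[0,0,0],[0,0,0]],[[0,0,0],[0,0,0]],[[0,0,0],[0,0,0]],[[0,0,0],[0,0,0]]]' 1 60
python3 - <<'E'
from h import *
im=ctrl.get_image("scene"); cv2.imwrite("pics/b.png",cv2.resize(im[110:210,200:320],None,fx=5,fy=5))
E
```

```text
t: 2.55
tool_pos: [0.4293, 0.2808, 0.0141]
tool_rot: [-0.578, -3.083, 0.005]
contact_force: [-0.3, -0.3, 0.7]
opening: 0.0853
grip_force: 0.0
t: 3.05
tool_pos: [0.4334, 0.2829, 0.0196]
tool_rot: [0.578, 3.084, 0.004]
contact_force: [-0.4, 0.1, 5.3]
opening: 0.0581
grip_force: 65.0
```

View pics/b.png

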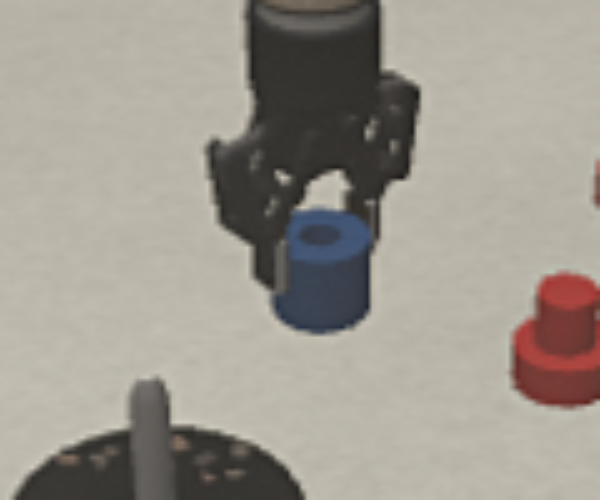

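The fingers hold the spacer evenly near its top (crop about (322,270)), opening 58 mm. Now lift it.

```bash
python3 -m handwheel '[[[0,0,-3],[0,0,0]],[[0,0,-8],[0,0,0]],[[0,0,-13],[0,0,0]],[[0,0,-18],[0,0,0]],[[0,0,-19.5],[0,0,0]]]' 1 60
python3 -m handwheel '[[[0,0,0],[0,0,0]]]'
python3 - <<'E'
from h import *
z=ctrl.get_obs()["tool_pos"][2]-.0185
locate("spacer",ctrl.get_obs()["tool_pos"][:2],z)
to([.497,.0195,.21])
E
```

```text
t: 3.72
tool_pos: [0.433, 0.2827, 0.2161]
tool_rot: [0.578, 3.083, 0.006]
contact_force: [-0.2, -0.8, -2.3]
opening: 0.0579
grip_force: 65.5
t: 3.85
tool_pos: [0.4317, 0.282, 0.2122]
tool_rot: [0.579, 3.087, 0.001]
contact_force: [-0.6, -0.0, -2.5]
opening: 0.0577
grip_force: 65.4
spacer scene [0.438  0.2847] area 458.0 569.7
spacer top [0.4889 0.2772] area 2.0 504.7
shift cm [-15.7  -21.99  -0.05]
```

```bash
python3 -m handwheel '[[[-3,-4.2,0],[0,0,0]],[[-6.2,-8.7,0],[0,0,0]],[[-9.4,-13.2,0],[0,0,0]],[[-12.6,-17.7,0],[0,0,0]],[[-15.7,-22,0],[0,0,0]]]'
python3 -m handwheel '[[[0,0,0],[0,0,0]],[[0,0,0],[0,0,0]],[[0,0,0],[0,0,0]]]'
python3 - <<'E'
from h import *
im=ctrl.get_image("scene"); cv2.imwrite("pics/c.png",cv2.resize(im[100:250,150:310],None,fx=4,fy=4))
to([.497,.0195,.21])
p=ctrl.get_obs()["tool_pos"]; z=p[2]-.0185; print([(proj("scene",[p[0],p[1],z+h])-[150,100])*4 for h in(0,.05)])
E
```

```text
t: 4.58
tool_pos: [0.497, 0.0184, 0.2091]
tool_rot: [-0.579, -3.083, 0.0]
contact_force: [1.0, -0.4, -2.8]
opening: 0.0582
grip_force: 65.5
t: 4.95
tool_pos: [0.4975, 0.0212, 0.2112]
tool_rot: [-0.576, -3.086, -0.0]
contact_force: [-0.1, 0.4, -2.4]
opening: 0.0579
grip_force: 65.7
shift cm [ 0.   -0.19  0.16]
[array([313.53956292, 254.43265526]), array([308.75247413, 178.70226238])]
```

View pics/c.png

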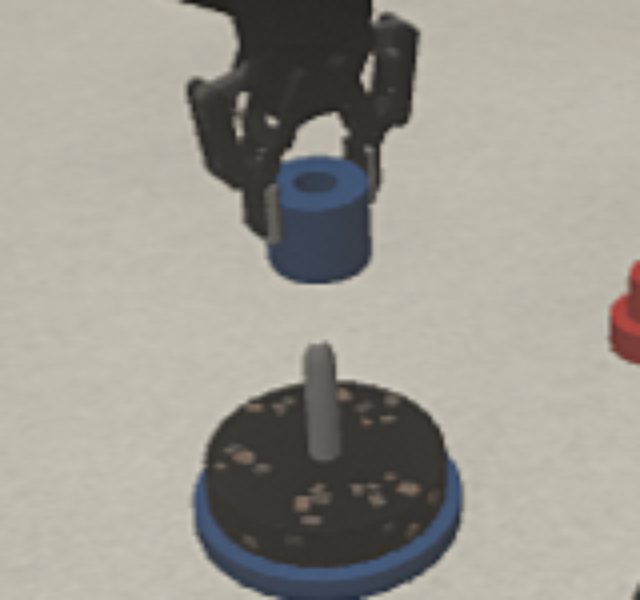

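The spacer hangs above the spindle, with its bore at crop (316,182) and the spindle tip at (319,344). That puts it about 3 mm to the image right of the axis, so I'll correct and lower it.

```bash
python3 -m handwheel '[[[0.2,-0.2,2],[0,0,0]],[[0.2,-0.2,4.5],[0,0,0]],[[0.2,-0.2,6],[0,0,0]],[[0.2,-0.2,7],[0,0,0]],[[0.2,-0.2,7.5],[0,0,0]]]'
python3 -m handwheel '[[[0,0,0.5],[0,0,0]],[[0,0,1],[0,0,0]]]'
python3 - <<'E'
from h import *
im=ctrl.get_image("scene"); cv2.imwrite("pics/d.png",cv2.resize(im[130:250,180:300],None,fx=4,fy=4))
E
```

```text
t: 5.62
tool_pos: [0.4955, 0.019, 0.1368]
tool_rot: [-0.579, -3.087, 0.0]
contact_force: [-0.1, -0.9, -1.2]
opening: 0.0581
grip_force: 65.6
t: 5.88
tool_pos: [0.4962, 0.0188, 0.1278]
tool_rot: [0.579, 3.086, 0.0]
contact_force: [-0.3, 0.6, -2.9]
opening: 0.0578
grip_force: 65.6
```

View pics/d.png

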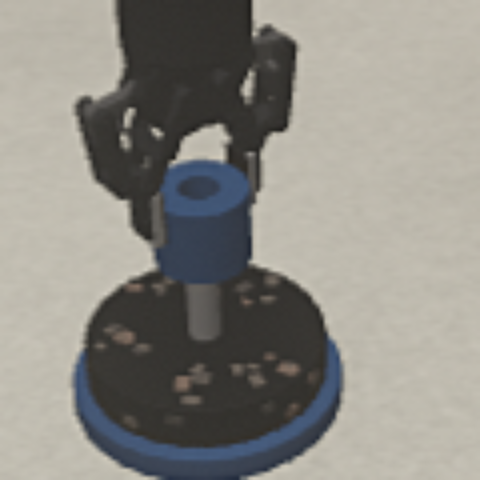

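The spacer is threaded on the spindle with no contact force. I'll lower it home.

```bash
python3 -m handwheel '[[[0,0,1.5],[0,0,0]],[[0,0,3],[0,0,0]],[[0,0,4.3],[0,0,0]],[[0,0,5.2],[0,0,0]],[[0,0,5.6],[0,0,0]]]'
python3 -m handwheel '[[[0,0,0.1],[0,0,0]],[[0,0,0.2],[0,0,0]],[[0,0,0.3],[0,0,0]],[[0,0,0.3],[0,0,0]]]'
```

```text
t: 6.55
tool_pos: [0.4953, 0.019, 0.0704]
tool_rot: [-0.579, -3.087, 0.0]
contact_force: [-0.6, 0.5, -1.9]
opening: 0.058
grip_force: 65.6
t: 7.05
tool_pos: [0.4962, 0.0189, 0.0695]
tool_rot: [0.579, 3.087, 0.0]
contact_force: [-2.8, 0.1, 5.0]
opening: 0.0578
grip_force: 66.2
```

```bash
python3 -m handwheel '[[[0,0,0],[0,0,0]],[[0,0,0],[0,0,0]],[[0,0,0],[0,0,0]],[[0,0,0],[0,0,0]]]' -1
python3 -m handwheel '[[[0,0,-3],[0,0,0]],[[0,0,-8],[0,0,0]],[[0,0,-13],[0,0,0]],[[0,0,-15],[0,0,0]]]'
python3 - <<'E'
from h import *
locate("washer",(.419,-.2785)); to([.4195,-.2785,.2])
E
```

```text
t: 7.55
tool_pos: [0.4956, 0.0189, 0.0683]
tool_rot: [0.579, 3.088, 0.0]
contact_force: [1.0, 0.6, -0.3]
opening: 0.0856
grip_force: 0.0
t: 8.05
tool_pos: [0.4972, 0.0188, 0.2222]
tool_rot: [0.578, 3.082, 0.001]
contact_force: [0.5, 0.0, -0.1]
opening: 0.0854
grip_force: 0.0
washer scene [ 0.4189 -0.2776] area 576.0 623.9
washer top [ 0.4203 -0.2789] area 340.0 366.9
shift cm [ -3.53 -30.52   2.08]
```

```bash
python3 -m handwheel '[[[-0.6,-5.3,0],[0,0,0]],[[-1.3,-11.5,0],[0,0,0]],[[-2,-17.7,0],[0,0,0]],[[-2.7,-23.9,1],[0,0,0]],[[-3.5,-30,2],[0,0,0]]]'
python3 -m handwheel '[[[0,-0.5,2],[0,0,0]],[[0,-0.5,4],[0,0,0]],[[0,-0.5,6],[0,0,0]],[[0,-0.5,6],[0,0,0]]]'
python3 - <<'E'
from h import *
to([.4197,-.2783,-.003])
E
```

```text
t: 8.78
tool_pos: [0.4179, -0.2739, 0.1954]
tool_rot: [-0.579, -3.085, -0.003]
contact_force: [0.3, -0.6, 0.3]
opening: 0.0857
grip_force: 0.0
t: 9.28
tool_pos: [0.4167, -0.2745, 0.1347]
tool_rot: [-0.575, -3.083, -0.006]
contact_force: [-0.0, -0.2, 0.8]
opening: 0.0852
grip_force: 0.0
shift cm [-0.51 -0.28 13.77]
```

```bash
python3 -m handwheel '[[[-0.4,-0.3,4],[0,0,0]],[[-0.4,-0.3,8],[0,0,0]],[[-0.4,-0.3,12],[0,0,0]],[[-0.4,-0.3,13.4],[0,0,0]],[[-0.4,-0.3,13.7],[0,0,0]]]'
python3 -m handwheel '[[[0,0,0],[0,0,0]],[[0,0,0],[0,0,0]],[[0,0,0],[0,0,0]],[[0,0,0],[0,0,0]]]' 1 60
python3 -m handwheel '[[[0,0,-2],[0,0,0]],[[0,0,-5],[0,0,0]],[[0,0,-5],[0,0,0]],[[0,0,-5],[0,0,0]]]'
python3 - <<'E'
from h import *
im=ctrl.get_image("scene"); cv2.imwrite("pics/e.png",cv2.resize(im[200:320,60:200],None,fx=5,fy=5))
p=ctrl.get_obs()["tool_pos"]; print((proj("scene",[p[0],p[1],p[2]+.013])-[60,200]+.5)*5-.5)
E
```

```text
t: 9.9
tool_pos: [0.4208, -0.2812, 0.0014]
tool_rot: [-0.577, -3.088, -0.001]
contact_force: [-0.1, -0.2, 1.2]
opening: 0.0852
grip_force: 0.0
t: 10.4
tool_pos: [0.4222, -0.2828, 0.0043]
tool_rot: [0.579, 3.084, -0.002]
contact_force: [-0.7, 1.9, 6.4]
opening: 0.0582
grip_force: 63.2
t: 10.9
tool_pos: [0.4203, -0.2816, 0.0511]
tool_rot: [-0.579, -3.088, -0.0]
contact_force: [-0.2, 1.0, -2.2]
opening: 0.0579
grip_force: 65.4
[306.12130009 372.60649652]
```

View pics/e.png

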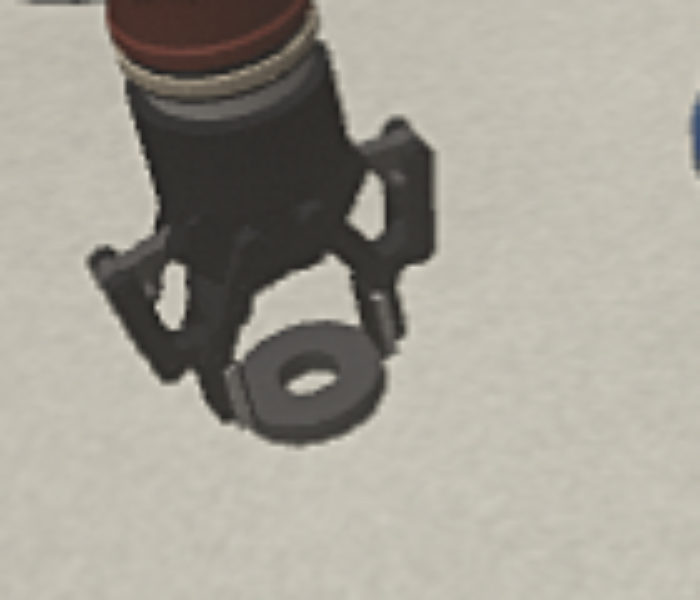

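The washer is held at the fingertips, centred near crop (312,380) against a predicted (306,373). I want to check its tilt before carrying on.

```bash
python3 - <<'E'
from h import *
im=ctrl.get_image("scene"); p=ctrl.get_obs()["tool_pos"]; g=cv2.cvtColor(im,cv2.COLOR_BGR2GRAY)
o=cv2.resize(im[255:300,95:150],None,fx=12,fy=12,interpolation=cv2.INTER_CUBIC)
for z,c in((p[2]-.002,(0,255,0)),(p[2]+.012,(0,0,255))):
  for r in(.031,.012):
    P=np.array([proj("scene",[p[0]+.000+r*np.cos(t),p[1]+r*np.sin(t),z])-[95,255]+.5 for t in th])*12
    cv2.polylines(o,[P.round().astype(int)],True,c,1)
cv2.imwrite("pics/f.png",o)
E
```

```text
(no output)
```

View pics/f.png

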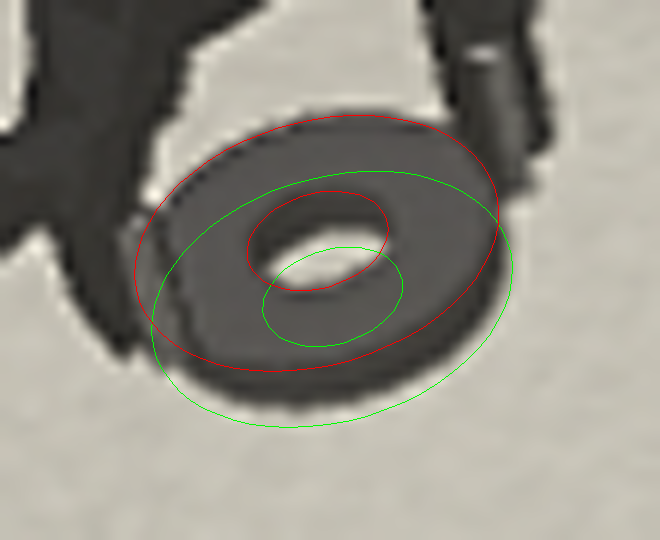

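The washer is essentially level and its bore lines up with the tool axis to within about 1 mm. I'll carry it to the spindle.

```bash
python3 -m handwheel '[[[0,0,-4],[0,0,0]],[[0,0,-9],[0,0,0]],[[0,0,-13],[0,0,0]],[[0,0,-13],[0,0,0]],[[0,0,-13],[0,0,0]]]'
python3 - <<'E'
from h import *
to([.4962,.019,.185])
E
```

```text
t: 11.62
tool_pos: [0.4196, -0.281, 0.1791]
tool_rot: [-0.579, -3.085, -0.003]
contact_force: [0.0, 0.7, -2.9]
opening: 0.0583
grip_force: 65.6
shift cm [ 3.74 30.74 -0.54]
```

```bash
python3 -m handwheel '[[[0.7,5.8,-0.3],[0,0,0]],[[1.4,11.8,-0.5],[0,0,0]],[[2.2,18,-0.5],[0,0,0]],[[2.9,24.2,-0.5],[0,0,0]],[[3.7,30.2,-0.5],[0,0,0]]]'
python3 -m handwheel '[[[0,0.5,0],[0,0,0]],[[0,0.5,0],[0,0,0]],[[0,0.5,0],[0,0,0]]]'
python3 - <<'E'
from h import *
im=ctrl.get_image("scene"); cv2.imwrite("pics/g.png",cv2.resize(im[110:250,160:300],None,fx=4,fy=4))
to([.4962,.019,.185])
E
```

```text
t: 12.25
tool_pos: [0.494, 0.0153, 0.1831]
tool_rot: [-0.578, -3.083, 0.001]
contact_force: [1.8, 0.0, -1.9]
opening: 0.0575
grip_force: 65.7
t: 12.62
tool_pos: [0.4966, 0.0166, 0.1852]
tool_rot: [-0.582, -3.085, 0.001]
contact_force: [0.5, 1.3, -1.8]
opening: 0.0575
grip_force: 65.8
shift cm [0.15 0.22 0.06]
```

View pics/g.png

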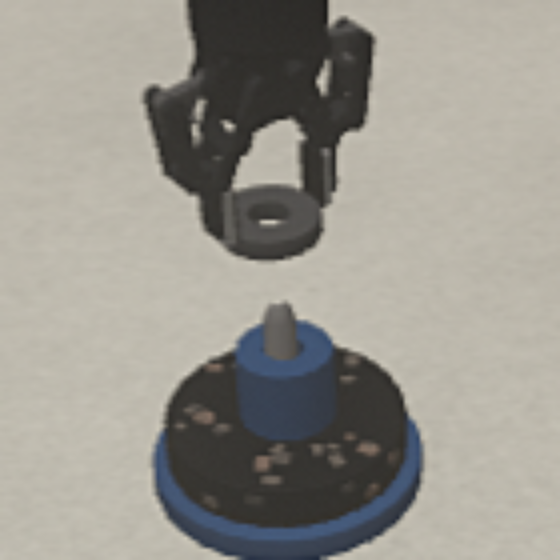

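The spacer is fully seated. The washer bore at (268,213) is about 3 mm left of the axis line through the tip at (279,304), so I'll correct and lower it.

```bash
python3 -m handwheel '[[[0,0.3,1],[0,0,0]],[[0,0.3,3],[0,0,0]],[[0,0.3,4.5],[0,0,0]],[[0,0.3,5.5],[0,0,0]],[[0,0.3,6],[0,0,0]]]'
python3 -m handwheel '[[[0,0,0.4],[0,0,0]],[[0,0,0.8],[0,0,0]],[[0,0,1.2],[0,0,0]],[[0,0,1.2],[0,0,0]]]'
```

```text
t: 13.3
tool_pos: [0.4988, 0.0196, 0.1266]
tool_rot: [0.579, 3.087, -0.004]
contact_force: [-0.1, -5.8, 5.8]
opening: 0.058
grip_force: 66.5
t: 13.8
tool_pos: [0.4995, 0.0189, 0.1155]
tool_rot: [0.578, 3.084, -0.005]
contact_force: [1.2, -7.1, 0.2]
opening: 0.058
grip_force: 66.1
```

```bash
python3 -m handwheel '[[[0.05,-0.15,0],[0,0,0]],[[0.05,-0.15,0.4],[0,0,0]],[[0.05,-0.15,0.8],[0,0,0]],[[0.05,-0.15,1.1],[0,0,0]],[[0.05,-0.15,1.1],[0,0,0]]]'
python3 -m handwheel '[[[0,0,0.1],[0,0,0]],[[0,0,0.2],[0,0,0]],[[0,0,0.2],[0,0,0]]]'
```

```text
t: 14.42
tool_pos: [0.4984, 0.0186, 0.1044]
tool_rot: [0.579, 3.085, -0.002]
contact_force: [1.3, -6.2, 1.5]
opening: 0.0578
grip_force: 66.3
t: 14.8
tool_pos: [0.4985, 0.0186, 0.1043]
tool_rot: [0.578, 3.086, -0.002]
contact_force: [-5.1, -5.3, 12.5]
opening: 0.0579
grip_force: 67.5
```

```bash
python3 -m handwheel '[[[0,0,0],[0,0,0]],[[0,0,0],[0,0,0]],[[0,0,0],[0,0,0]],[[0,0,0],[0,0,0]]]' -1
python3 -m handwheel '[[[0,0,-2],[0,0,0]],[[0,0,-6],[0,0,0]],[[0,0,-10],[0,0,0]],[[0,0,-12],[0,0,0]],[[0,0,-12],[0,0,0]]]'
python3 - <<'E'
from h import *
im=ctrl.get_image("scene"); cv2.imwrite("pics/i.png",cv2.resize(im[130:250,170:350],None,fx=4,fy=4))
im2={"scene":im,"top":ctrl.get_image("top")}
locate("cap",(.592,.289),imgs=im2); to([.593,.291,.2])
E
```

```text
t: 15.3
tool_pos: [0.497, 0.0196, 0.101]
tool_rot: [-0.579, -3.087, -0.0]
contact_force: [0.4, -0.3, -0.6]
opening: 0.0853
grip_force: 0.0
t: 15.92
tool_pos: [0.4982, 0.0193, 0.2228]
tool_rot: [0.578, 3.085, 0.001]
contact_force: [0.2, 0.2, -0.2]
opening: 0.085
grip_force: 0.0
cap scene [0.5917 0.291 ] area 414.0 468.6
cap top [0.5928 0.288 ] area 311.0 343.4
shift cm [ 0.85 28.8   1.95]
```

View pics/i.png

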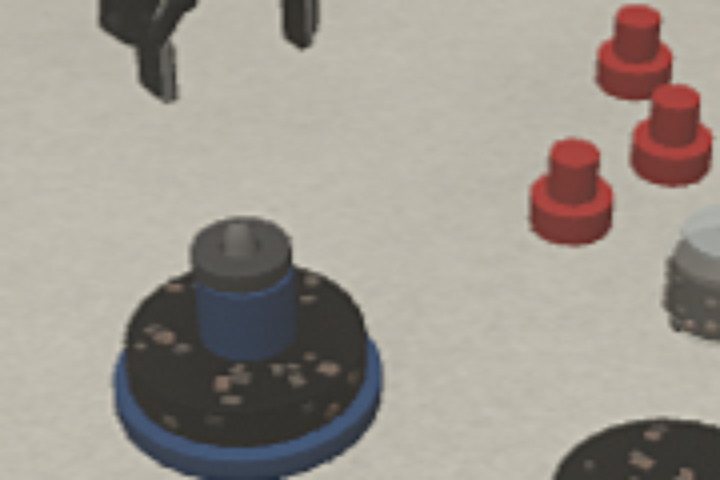

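The washer is flat on the spacer with the spindle tip through it (crop (241,238)). The cap to take is the front-left one at crop (572,190).

```bash
python3 -m handwheel '[[[0.1,5,0],[0,0,0]],[[0.3,11,0],[0,0,0]],[[0.5,17,0.6],[0,0,0]],[[0.7,23,1.3],[0,0,0]],[[0.9,28.7,2],[0,0,0]]]'
python3 -m handwheel '[[[0,0,3],[0,0,0]],[[0,0,6],[0,0,0]],[[0,0,8],[0,0,0]],[[0,0,8],[0,0,0]]]'
python3 - <<'E'
from h import *
to([.5923,.290,.021])
E
```

```text
t: 16.65
tool_pos: [0.5922, 0.2917, 0.1981]
tool_rot: [-0.578, -3.084, 0.004]
contact_force: [-0.1, -0.4, 0.5]
opening: 0.0852
grip_force: 0.0
t: 17.15
tool_pos: [0.5909, 0.2892, 0.1177]
tool_rot: [-0.579, -3.082, 0.005]
contact_force: [0.5, 0.2, 0.4]
opening: 0.0855
grip_force: 0.0
shift cm [-0.14  0.17  9.67]
```

```bash
python3 -m handwheel '[[[-0.1,0.1,3],[0,0,0]],[[-0.1,0.1,6],[0,0,0]],[[-0.1,0.1,8],[0,0,0]],[[-0.1,0.1,9],[0,0,0]],[[-0.1,0.1,9],[0,0,0]]]'
python3 -m handwheel '[[[0,0,0],[0,0,0]],[[0,0,0],[0,0,0]],[[0,0,0],[0,0,0]],[[0,0,0],[0,0,0]],[[0,0,0],[0,0,0]]]' 1 50
python3 -m handwheel '[[[0,0,-2],[0,0,0]],[[0,0,-7],[0,0,0]],[[0,0,-12],[0,0,0]],[[0,0,-17],[0,0,0]],[[0,0,-19],[0,0,0]]]'
python3 -m handwheel '[[[0,0,0],[0,0,0]],[[0,0,0],[0,0,0]]]'
python3 - <<'E'
from h import *
to([.4972,.019,.219])
E
```

```text
t: 17.77
tool_pos: [0.5943, 0.2906, 0.0314]
tool_rot: [-0.579, -3.087, 0.0]
contact_force: [-0.1, 0.1, 0.3]
opening: 0.0858
grip_force: 0.0
t: 18.4
tool_pos: [0.595, 0.2906, 0.0328]
tool_rot: [0.579, 3.086, 0.0]
contact_force: [-1.9, -2.0, 6.0]
opening: 0.0347
grip_force: 50.5
t: 19.02
tool_pos: [0.5956, 0.2914, 0.2262]
tool_rot: [0.578, 3.082, 0.006]
contact_force: [0.3, -0.8, -1.8]
opening: 0.0344
grip_force: 50.4
t: 19.27
tool_pos: [0.5928, 0.2902, 0.218]
tool_rot: [-0.578, -3.083, 0.004]
contact_force: [0.2, 0.4, -2.7]
opening: 0.0351
grip_force: 50.4
shift cm [-9.100e-01 -2.875e+01 -1.000e-02]
```

```bash
python3 -m handwheel '[[[-0.1,-5,0],[0,0,0]],[[-0.3,-11,0],[0,0,0]],[[-0.5,-17,0],[0,0,0]],[[-0.7,-23,0],[0,0,0]],[[-0.9,-28.7,0],[0,0,0]]]'
python3 -m handwheel '[[[0,0,1],[0,0,0]],[[0,0,2],[0,0,0]],[[0,0,2],[0,0,0]],[[0,0,2],[0,0,0]]]'
python3 - <<'E'
from h import *
im=ctrl.get_image("scene"); cv2.imwrite("pics/j.png",cv2.resize(im[110:250,160:300],None,fx=4,fy=4))
to([.4972,.019,.199])
E
```

```text
t: 19.9
tool_pos: [0.4964, 0.0184, 0.2182]
tool_rot: [-0.578, -3.083, 0.001]
contact_force: [0.4, -0.6, -2.1]
opening: 0.0345
grip_force: 50.9
t: 20.4
tool_pos: [0.4988, 0.0209, 0.201]
tool_rot: [-0.576, -3.087, -0.0]
contact_force: [-0.2, -1.0, -2.4]
opening: 0.0348
grip_force: 51.3
shift cm [ 0.1  -0.23  0.25]
```

View pics/j.png

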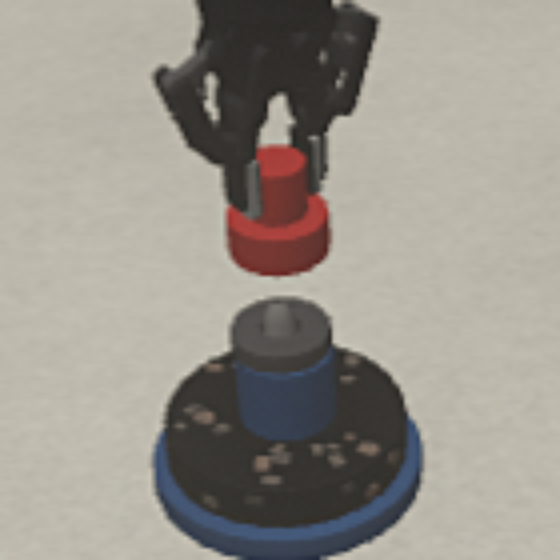

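The cap is held upright at (278,235), about 1.5 mm right of the axis line. I'll correct and lower it.

```bash
python3 -m handwheel '[[[0.05,-0.15,0.5],[0,0,0]],[[0.05,-0.15,2],[0,0,0]],[[0.05,-0.15,3],[0,0,0]],[[0.05,-0.15,3.8],[0,0,0]],[[0.05,-0.15,4.3],[0,0,0]]]'
python3 -m handwheel '[[[0,0,0.3],[0,0,0]],[[0,0,0.6],[0,0,0]],[[0,0,0.9],[0,0,0]],[[0,0,1.1],[0,0,0]],[[0,0,1.1],[0,0,0]]]'
```

```text
t: 21.08
tool_pos: [0.4973, 0.0187, 0.1576]
tool_rot: [-0.579, -3.087, 0.0]
contact_force: [1.0, 0.4, -2.9]
opening: 0.0345
grip_force: 51.3
t: 21.7
tool_pos: [0.4976, 0.0187, 0.1473]
tool_rot: [-0.579, -3.088, 0.0]
contact_force: [-0.2, -0.1, -2.8]
opening: 0.0344
grip_force: 51.3
```

```bash
python3 -m handwheel '[[[0,0,0.1],[0,0,0]],[[0,0,0.2],[0,0,0]],[[0,0,0.25],[0,0,0]],[[0,0,0.25],[0,0,0]]]'
python3 -m handwheel '[[[0,0,0.1],[0,0,0]],[[0,0,0.1],[0,0,0]]]'
```

```text
t: 22.2
tool_pos: [0.4982, 0.0186, 0.1468]
tool_rot: [0.579, 3.087, -0.0]
contact_force: [-3.2, 0.1, 6.6]
opening: 0.0342
grip_force: 52.1
t: 22.45
tool_pos: [0.4985, 0.0185, 0.1468]
tool_rot: [0.579, 3.086, -0.0]
contact_force: [-4.9, 0.3, 9.9]
opening: 0.0344
grip_force: 52.6
```

Contact at the home height (0.1468 ≈ 0.0328 + 0.114). Now I'll release, retreat and check.

```bash
python3 -m handwheel '[[[0,0,0],[0,0,0]],[[0,0,0],[0,0,0]],[[0,0,0],[0,0,0]],[[0,0,0],[0,0,0]],[[0,0,0],[0,0,0]]]' -1
python3 -m handwheel '[[[0,0,-2],[0,0,0]],[[0,0,-6],[0,0,0]],[[0,0,-10],[0,0,0]],[[0,0,-12],[0,0,0]],[[0,0,-12],[0,0,0]]]'
python3 - <<'E'
from h import *
im=ctrl.get_image("scene"); cv2.imwrite("pics/k.png",cv2.resize(im[100:390,140:400],None,fx=2,fy=2))
locate("cap",(.497,.019),.114,cams=("scene",),imgs={"scene":im})
E
```

```text
t: 23.08
tool_pos: [0.4976, 0.0187, 0.1439]
tool_rot: [-0.579, -3.088, 0.0]
contact_force: [-1.0, -0.1, -0.5]
opening: 0.0856
grip_force: 0.0
t: 23.7
tool_pos: [0.4984, 0.0186, 0.2653]
tool_rot: [0.579, 3.085, 0.0]
contact_force: [0.6, 0.6, -1.1]
opening: 0.0851
grip_force: 0.0
cap scene [0.4971 0.0221] area 618.0 663.4
```

View pics/k.png

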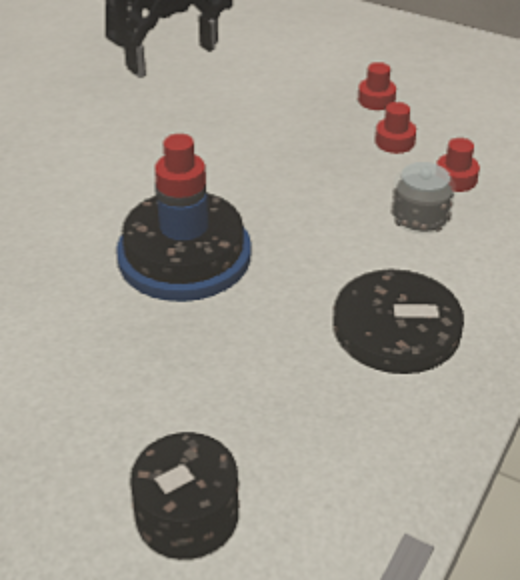

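The cap sits squarely on the stack at (180,165), matching its home height, and the bystanders haven't moved.

```bash
python3 -c "
from station import ctrl
print(ctrl.finish_job())"
```

```text
the job is handed in; nothing more can be done
None
```

The spacer, washer and red cap are on the spindle in that order. Contact force and a camera check showed each one home and let go, the bystanders show no movement in the final picture, and I handed the job in at about 24 s; it returned no verdict.

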